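# Hold the vibration probe on a stirrer head's bearing cap

### The arm

A 7-joint arm with a two-finger parallel gripper is mounted at the origin on the work surface. World frame = base frame: x ahead of the robot, y to its left, z up, the work surface at z = 0. Lengths are in m, angles in rad, forces in N, time in s.
With the tool pointing down it reaches from about 0.4 to 0.875 m from the base axis. Payload 19.3 kg.
Tool frame: the origin (TCP) lies on the centre line of the jaws, within the pads' length; the fingertips stand 14 mm ahead of it and the grasp point (between the pads) lies 5 mm behind it; z points along the fingers, y is the line along which they close (so a half turn about z gives the same grasp; the last joint's range is limited). The gripper opens to 85 mm and grips with 20 to 120 N. Pads are 22 mm wide; open, the fingers measure 114 mm over their backs; the gripper's body (76 mm by 85 mm) begins 54 mm behind the grasp point. The pads swing forward as they close: fully open they stand 13 mm farther back than shut.
Start: joints at [-1.304, 0.521, -0.036, 1.599, 0.021, 1.021, -0.113], TCP at [0.207, 0.59, 0.219] pointing down, gripper open.
Joint ranges: [-2.91, 2.91], [-0.3, 2.13], [-1.5, 1.42], [0.17, 2.43], [-1.26, 4.41], [0.16, 1.93], [-2.52, 2.52]. Speed limits (rad/s): [1.89, 1.89, 2.39, 2.39, 3.01, 3.01, 3.01].

### API

Orientations are given as [roll, pitch, yaw] about the fixed x, y, z axes, in that order (R = Rz(yaw) Ry(pitch) Rx(roll)).
In Python, from workcell import bot, grab_frame, regions_of gives the robot as it stands. The module is installed in compiled form; this text tells all that it offers.
- The arm moves only by the tool play_rows, never from a script. Its argument "plan" is a list of rows, each a list of 3 entries, a list of its own where there are three numbers: the shift along the tool's x, y, z in units of 2.5 cm (1.0 is 2.5 cm), then the turn, a rotation vector about the tool's x, y, z in units of 0.15 rad (1.0 is 0.15 rad), then the closure, from -1 (fully open) to 1 (shut). In form: [[[tx, ty, tz], [rx, ry, rz], jaw], ...]. A call has 1 to 20 rows; each row shifts and turns the commanded pose from where the row before left it, along the tool's axes as they then stand; what a row does not reach is not made up. A row lasts 1/8 s, in which the tool goes at most 62.5 mm and 10.7 degrees, less where a joint would pass 70% of its speed; a pose out of reach is approached as far as the arm can. A call with a number of a shift or a turn outside -1 to 1 is refused whole. A call with a gripper value outside its range is refused whole. The fingers move at their own pace and stop on an object; "newtons" is the grip in N (left out, the last holds). Time passes only in rows, so rows that do not move let the fingers close. It gives the time, the measured TCP pose, the force, the opening and the grip force at its end, in the units of the state.
- bot.observe(): the state, without advancing time (a new reading comes with each control period).
- grab_frame(name): name is "scene" or "top" or "wrist"; returns a dict with "pixels" (400x640x3 uint8, red, green, blue), "depth" (400x640 float32, m along the optical axis (not along the pixel's ray), 0 where there is no reading), "camera_matrix" (3x3 intrinsics, pixels), "distortion" ([k1, k2, p1, p2, k3] as OpenCV has them; the pictures are not rectified), "R" (3x3) and "t" (3): a world point X has camera coordinates R X + t. Camera axes: x right, y down, z forward; pixel columns grow to the right and rows downward; lengths in m; the calibration is good to about 2 mm. A picture is of the moment at which its call begins.
- bot.job_done(): hands the job in; it is judged then, once.
Trained networks look in the newest picture that a camera, given by its name, has taken for a name from the list of things; names that differ only in an ending like _2 or _b are one class to them, and where a whole thing is asked for, a point or a joint stands for the part that bears it (a point fixed in the world has none). Each returns a list of dicts, best first, with "p" (0 to 1); they miss things now and then, are a little off and sometimes report something else, mostly with a low value. They report only what shows in the picture. A call takes as long as a camera call. They do not tell look-alikes from the thing itself.
- regions_of(thing, camera): "mask" (400x640 bool, what is visible of it) and "box" ([left, top, right, bottom] in pixels, round what is visible of it).
The state is a dict: "clock": time; "qpos": joint angles; "qd": joint speeds; "joint_efforts": joint torques, N m; "position": TCP position; "tool_rot": TCP orientation; "force": force on the tool from outside, world axes, zero at the start; "moment": the same for the moment, N m; "grip_width": finger opening in m; "finger_force": force on a finger pad.
Only numpy, scipy, OpenCV 4.12 (cv2) and the standard library are available. Lean on these libraries where they do the work, as an engineer would, in place of code of your own. Each camera call takes 0.05 s, during which the arm holds its last target. There are 200 camera calls.

### The job

From the rack of three look-alike sprung vibration probes, take by its grip the middle-sized one, whose foot is as wide as the green spot on the leaning stirrer head, and lift it out, leaving the other two in the rack. Set its foot centred on the green spot with the probe square to the sloping bearing cap, and press gently until the sprung plunger is about half-way in (about 4 N), never right home. Finish holding it still like that, in the gripper, with nothing else on the bench disturbed.

Things in the scene. Friction and masses are not known exactly. Their poses are not given: they have to be found in the camera images.
- probe_18: the wanted probe, 150 g. Origin: centre of its blue grip, 24 mm square (sides across x, y), 56 mm long; z up its axis. Steel top cap as wide as the foot, 18 mm, its top 36 mm above the origin. Below: black flange 42 mm wide (28 to 32 mm below the origin), 15 mm shank (to 78 mm), then an 8 mm rod and flat round foot 18 mm wide, 6 mm thick, on a sprung plunger; foot's underside 102 mm below when out
- foot_18 (a point): centre of the flat underside of the wanted probe's foot (moves up the probe as the plunger is pushed in); its axes are parallel to the probe's, z up the probe
- plunger_18 (a joint): how far the wanted probe's plunger is pushed in, m: 0 out, 0.016 right home. Pushing it in takes 1 N to start and 0.4 N more per mm: 4.2 N at half-way (0.008), 7.4 N at the end. It springs back
- probe_12: look-alike probe with 12 mm foot and top cap; otherwise the same as the wanted one. Leave it in the rack
- probe_26: look-alike probe with 26 mm foot and top cap; otherwise the same. Leave it in the rack
- rack: fixed rack, 100 x 250 x 85 mm high, with a black top plate 10 mm thick; origin at its bottom centre. Three 32 mm holes along its y at -75, 0, 75 mm; any probe in any hole, upright, flange resting on the plate (85 mm up), its grip turned up to 0.25 rad from the rack. Feet hang 15 mm above the bench: lift a probe straight up over 80 mm to clear
- head: white stirrer head, a cylinder 100 mm wide fixed in a blue cradle (180 x 150 mm), leaning 25 degrees from upright, with a round aluminium bearing cap 94 mm wide facing up. Origin: centre of the cylinder's bottom; z along its axis, square out of the cap's flat face at 110 mm. A 10 mm shaft stub stands 22 mm proud at the cap's centre, in a collar 24 mm wide, 4 mm high
- spot (a point): centre of the green spot (18 mm, with a white rim 25 mm wide) on the face of the bearing cap, 28 mm from the shaft stub's axis on the cap's lowest side; z points out of the face, square to it. About 125 mm above the bench
- beaker: bystander: steel beaker 68 mm wide, 90 mm high, loose; origin at its bottom centre
- jar: bystander: jar 60 mm wide, 90 mm high, loose; origin at its bottom centre
- stator: bystander: steel ring 56 mm wide, 35 mm high, loose; origin at its bottom centre
- adapter: bystander: black power adapter 130 x 60 x 35 mm, loose; origin at its bottom centre
- wrench: bystander: a wrench lying on the bench, loose
- foam: bystander: white packing block 110 x 80 x 30 mm, loose; origin at its bottom centre
Mind the look-alikes: they are no part of the job. What is shaped like the probe_18 but orange or yellow is not meant.

How it is judged:
By the outcome, as a careful person would: the job done as asked, in the order asked, and still so for the second after the job is handed in, while the arm keeps its last pose, push and grip.
It also fails if it takes over 42 s, if anything falls off the work surface, if the arm or the gripper's body presses on something with over 40 N, if the wrist force passes 120 N, or if a joint passes its speed limit or range.

## Working session

There is one attempt and no reset: what is moved stays moved. The work goes in short steps, Python scripts to look and compute and a tool call to move; the robot and the scene stay as the last step left them, time stands still between calls to the robot, and variables do not carry over. Pictures are saved under pics/ and viewed, at most 10 in all, crops included, and the job is handed in when it is done.

Besides the shell and the picture viewer there is one more tool, called after "Emit:" in YAML: its name, and indented under it one key for each argument. play_rows: Moves the arm, as the interface text tells. Its arguments: {"type":"object","properties":{"plan":{"type":"array"},"newtons":{"type":"number"}},"required":["plan"]}

```bash
mkdir -p pics; cat > h.py <<'E'
import numpy as np, cv2, pickle
from workcell import bot, grab_frame, regions_of
from scipy.spatial.transform import Rotation as Ro
def cloud(f):
    K=np.array(f["camera_matrix"]);D=np.array(f["distortion"],float)
    v,u=np.mgrid[0:400,0:640]
    p=cv2.undistortPoints(np.stack([u.ravel(),v.ravel()],1).astype(np.float64)[:,None],K,D)[:,0].reshape(400,640,2)
    d=f["depth"].astype(float)
    c=np.dstack([p*d[...,None],d])
    w=(c-np.array(f["t"]))@np.array(f["R"])
    w[d<=0]=np.nan
    return w
def proj(f,X):
    return cv2.projectPoints(np.array(X,float).reshape(-1,3),cv2.Rodrigues(np.array(f["R"],float))[0],np.array(f["t"],float),np.array(f["camera_matrix"]),np.array(f["distortion"],float))[0][:,0]
E
python3 - <<'E'
from h import *
print(bot.observe())
fs={}
for c in ["scene","top"]:
    f=grab_frame(c);fs[c]=f;cv2.imwrite(f"pics/{c}0.png",f["pixels"][...,::-1])
    W=cloud(f)
    for n in ["probe_18","rack","head","beaker","jar","stator","adapter","wrench","foam"]:
        for r in regions_of(n,c)[:5]:
            m=r["mask"]; print(c,n,round(r["p"],2),np.round(r["box"]),m.sum(),np.round(np.nanmedian(W[m],0),3),np.round(np.nanpercentile(W[m],97,axis=0),3))
pickle.dump(fs,open("fs.pkl","wb"))
E
```

```text
{'clock': 0.0, 'qpos': array([-1.30415415,  0.52201767, -0.03636466,  1.59998753,  0.02121233,
        1.02111296, -0.11277342]), 'qd': array([-0.00154373,  0.00020225,  0.00161433,  0.00139331, -0.00149843,
        0.00120685,  0.0014601 ]), 'joint_efforts': array([-1.53287678e-03, -9.27125001e+01,  1.97875321e+00, -3.69916821e+01,
        1.76579825e-02,  8.36444960e-03, -2.35725798e-05]), 'position': array([0.20647082, 0.58954141, 0.21833038]), 'tool_rot': array([-3.14045494e+00,  7.35250274e-05,  2.80480551e+00]), 'force': array([ 0.14443071, -0.03245119,  0.45408817]), 'moment': array([-0.00733444,  0.03295989,  0.00610772]), 'finger_force': 0.0, 'grip_width': 0.08552695273536683}
scene probe_18 0.85 [286. 211. 306. 253.] 353 [ 0.667 -0.102  0.087] [ 0.677 -0.08   0.137]
scene probe_18 0.75 [258. 189. 273. 223.] 238 [ 0.543 -0.144  0.112] [ 0.551 -0.131  0.153]
scene probe_18 0.69 [253. 173. 260. 203.] 209 [ 0.423 -0.133  0.097] [ 0.434 -0.118  0.137]
scene probe_18 0.67 [280. 175. 294. 217.] 292 [ 0.534 -0.07   0.107] [ 0.543 -0.05   0.153]
scene probe_18 0.5 [238. 198. 251. 23
[... 1510 characters left out ...]
3  0.086] [ 0.574 -0.026  0.091]
top head 0.7 [231. 186. 268. 225.] 1190 [0.586 0.158 0.136] [0.645 0.207 0.156]
top beaker 0.97 [374. 142. 396. 169.] 425 [ 0.767 -0.255  0.051] [ 0.786 -0.221  0.093]
top jar 0.71 [211. 147. 236. 172.] 391 [0.743 0.247 0.088] [0.772 0.275 0.095]
top stator 0.76 [283. 154. 298. 170.] 139 [0.754 0.047 0.033] [0.775 0.07  0.039]
top adapter 0.87 [134. 216. 160. 260.] 882 [0.512 0.492 0.035] [0.572 0.525 0.04 ]
top wrench 0.92 [449. 209. 470. 266.] 455 [ 0.496 -0.489  0.008] [ 0.574 -0.46   0.014]
top wrench 0.2 [229. 184. 270. 226.] 1191 [0.586 0.158 0.136] [0.646 0.208 0.156]
top foam 0.72 [315. 127. 347. 164.] 834 [ 0.795 -0.088  0.031] [ 0.85  -0.049  0.036]
```

View pics/scene0.png

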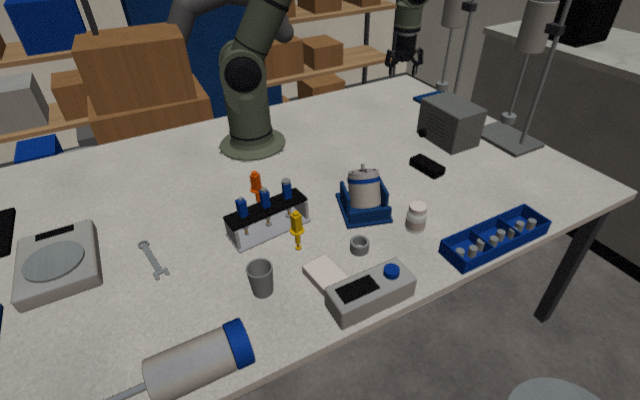

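View pics/top0.png

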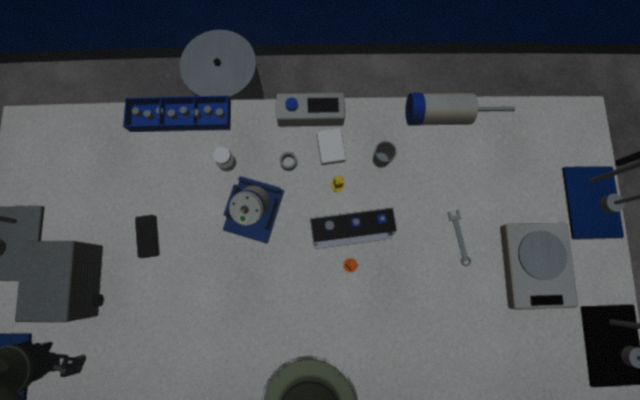

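```bash
python3 - <<'E'
from h import *
fs=pickle.load(open("fs.pkl","rb"))
a=cv2.resize(fs["top"]["pixels"][200:255,305:400],None,fx=8,fy=8,interpolation=cv2.INTER_CUBIC)[:290]
b=cv2.resize(fs["scene"]["pixels"][165:255,215:315],None,fx=6,fy=6,interpolation=cv2.INTER_CUBIC)
c=np.zeros((600,790,3),np.uint8);c[:290,:760]=a[:, :760];c[290:,:600]=b[:310];cv2.imwrite("pics/crop.png",c[...,::-1])
for n,f in fs.items():
    W=cloud(f);px=f["pixels"].astype(int);r,g,bl=px[...,0],px[...,1],px[...,2]
    h=np.hypot(W[...,0]-.6,W[...,1]-.16)<.12
    gm=h&(g>r*1.35+10)&(g>bl*1.25+10)
    print(n,"green",gm.sum(),np.argwhere(gm).mean(0)[::-1],np.nanmean(W[gm],0))
    m=h&(W[...,2]>.11)&(W[...,2]<.175)
    P=W[m];P=P[~np.isnan(P).any(1)]
    best=None
    rng=np.random.default_rng(0)
    for i in range(3000):
        s=P[rng.choice(len(P),3,False)];nn=np.cross(s[1]-s[0],s[2]-s[0]);L=np.linalg.norm(nn)
        if L<1e-5: continue
        nn/=L;nn*=np.sign(nn[2])
        if abs(nn[2]-np.cos(np.radians(25)))>.06: continue
        k=abs((P-s[0])@nn)<.002
        if best is None or k.sum()>best.sum(): best=k
    Q=P[best];c=Q.mean(0);nn=np.linalg.svd(Q-c)[2][2];nn*=np.sign(nn[2])
    print(n,len(P),len(Q),"n",nn,"tilt",np.degrees(np.arccos(nn[2])),"az",np.arctan2(nn[1],nn[0]),"c",c)
    # blue grips
    bm=(bl>r*1.6+15)&(W[...,2]>.09)&(np.hypot(W[...,0]-.54,W[...,1]+.14)<.12)
    B=W[bm];print("blue",bm.sum())
    for yy in (-.215,-.14,-.065):
        k=abs(B[:,1]-yy)<.03;print(np.median(B[k],0),B[k].min(0),B[k].max(0))
    dk=(px.sum(2)<110)&(abs(W[...,2]-.086)<.006)&(np.hypot(W[...,0]-.54,W[...,1]+.14)<.16)
    print("plate",dk.sum(),cv2.minAreaRect(W[dk][:,:2].astype(np.float32)))
E
```

```text
scene green 0 [nan nan] [nan nan nan]
scene 601 119 n [-0.39258235  0.1238498   0.91133985] tilt 24.308829158846084 az 2.8360000367230627 c [0.58650383 0.1688718  0.14086624]
blue 453
[ 0.55174803 -0.2181656   0.12202608] [ 0.52885392 -0.22951129  0.09064546] [ 0.55864108 -0.19973642  0.14899447]
[ 0.54418884 -0.14484087  0.12076229] [ 0.52478008 -0.15370813  0.09033671] [ 0.54853002 -0.12936269  0.14772208]
[ 0.53599222 -0.0713379   0.11832506] [ 0.5195219  -0.07966281  0.09025467] [ 0.53995935 -0.05605033  0.14497943]
plate 1041 ((0.53497713804245, -0.14207492768764496), (0.07454419881105423, 0.2487565577030182), 7.109850883483887)
top green 16 [242.5 218. ] [0.54933485 0.17968348 0.1268648 ]
top 1030 526 n [-0.40218545  0.11635475  0.90813459] tilt 24.751174531597062 az 2.8599753032209025 c [0.57537093 0.17119374 0.13902492]
blue 95
[ 0.53623318 -0.21448489  0.14563206] [ 0.52508925 -0.22864852  0.09214879] [ 0.55601405 -0.2047872   0.1529364 ]
[ 0.52345351 -0.1354445   0.14551013] [ 0.5181665  -0.15304006  0.12060858] [ 0.54043878 -0.13097916  0.15404008]<stdin>:10: RuntimeWarning: Mean of empty slice.
  ret = um.true_divide(
<stdin>:10: RuntimeWarning: Mean of empty slice
  return _methods._mean(a, axis=axis, dtype=dtype,
Traceback (most recent call last):
ValueError: zero-size array to reduction operation minimum which has no identity
```

View pics/crop.png

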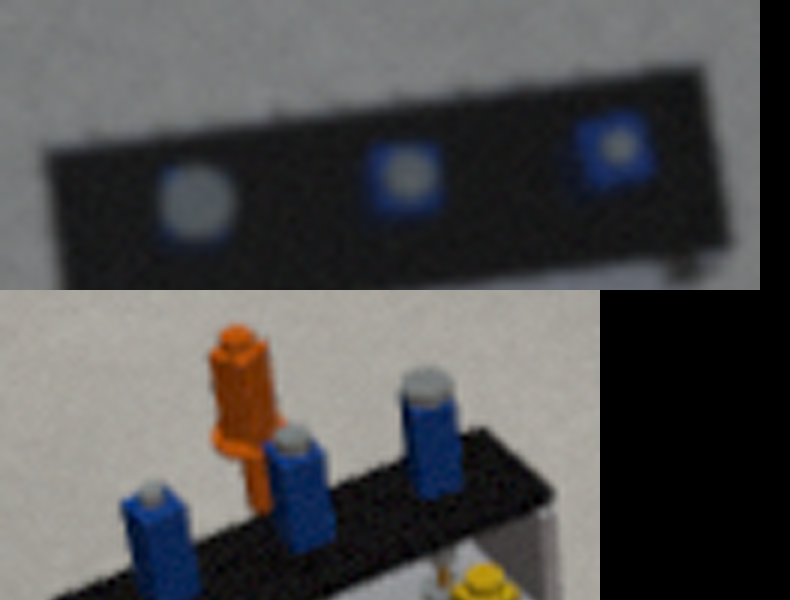

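```bash
cat >> h.py <<'E'
def pose():
    o=bot.observe(); return np.array(o["position"]),Ro.from_euler("xyz",o["tool_rot"])
def plan(p1,R1,n,p0=None,R0=None,show=0):
    if p0 is None: p0,R0=pose()
    w=(R0.inv()*R1).as_rotvec()/n
    S=sum(Ro.from_rotvec(k*w).as_matrix() for k in range(n))
    v=np.linalg.solve(S,R0.inv().apply(np.array(p1)-p0))
    print(n,"rows: shift",np.round(v/.025,3).tolist(),"turn",np.round(w/.15,3).tolist())
    if show:
        p,R=p0,R0
        for i in range(n):
            p=p+R.apply(v);R=R*Ro.from_rotvec(w)
            if i%show==show-1: print(np.round(p,3))
def down(yaw): return Ro.from_euler("xyz",[np.pi,0,yaw])
E
python3 -c "
from h import *
plan([.53,-.14,.33],down(1.68),36,show=4)"
```

```text
36 rows: shift [-0.902, -0.25, -0.123] turn [-0.0, 0.0, 0.208]
[0.281 0.533 0.231]
[0.347 0.467 0.244]
[0.405 0.394 0.256]
[0.453 0.314 0.268]
[0.491 0.228 0.281]
[0.518 0.139 0.293]
[0.534 0.047 0.305]
[ 0.538 -0.047  0.318]
[ 0.53 -0.14  0.33]
```

Emit:
play_rows:
  plan:
    - [[-0.9,-0.25,-0.12],[0,0,0.208],-1]
    - [[-0.9,-0.25,-0.12],[0,0,0.208],-1]
    - [[-0.9,-0.25,-0.12],[0,0,0.208],-1]
    - [[-0.9,-0.25,-0.12],[0,0,0.208],-1]
    - [[-0.9,-0.25,-0.12],[0,0,0.208],-1]
    - [[-0.9,-0.25,-0.12],[0,0,0.208],-1]
    - [[-0.9,-0.25,-0.12],[0,0,0.208],-1]
    - [[-0.9,-0.25,-0.12],[0,0,0.208],-1]
    - [[-0.9,-0.25,-0.12],[0,0,0.208],-1]
    - [[-0.9,-0.25,-0.12],[0,0,0.208],-1]
    - [[-0.9,-0.25,-0.12],[0,0,0.208],-1]
    - [[-0.9,-0.25,-0.12],[0,0,0.208],-1]
    - [[-0.9,-0.25,-0.12],[0,0,0.208],-1]
    - [[-0.9,-0.25,-0.12],[0,0,0.208],-1]
    - [[-0.9,-0.25,-0.12],[0,0,0.208],-1]
    - [[-0.9,-0.25,-0.12],[0,0,0.208],-1]
    - [[-0.9,-0.25,-0.12],[0,0,0.208],-1]
    - [[-0.9,-0.25,-0.12],[0,0,0.208],-1]
    - [[-0.9,-0.25,-0.12],[0,0,0.208],-1]
    - [[-0.9,-0.25,-0.12],[0,0,0.208],-1]

```text
clock: 3.5
position: [0.4912, 0.2273, 0.2791]
tool_rot: [3.142, 0.0, 2.179]
force: [0.2, -0.5, -0.6]
grip_width: 0.0854
finger_force: 0.0
```

```bash
python3 -c "
from h import *
f=grab_frame('wrist');pickle.dump(f,open('w0.pkl','wb'))
cv2.imwrite('pics/w0.png',f['pixels'][...,::-1])
print(pose()[0],bot.observe()['qpos'],bot.observe()['clock'], (-np.array(f['R']).T@f['t']),np.array(f['R'])[2])
plan([.53,-.14,.33],down(1.68),16,show=4)"
```

```text
[0.49249739 0.22420495 0.2795899 ] [-0.7125634   0.33007763  0.22864943  1.7573593  -0.08268538  1.06314933
  0.14751339] 3.55 [0.44285863 0.29493293 0.43350303] [ 0.18400684 -0.26280474 -0.94714051]
16 rows: shift [-0.891, -0.246, -0.125] turn [0.0, 0.001, 0.206]
[0.519 0.136 0.292]
[0.534 0.044 0.305]
[ 0.538 -0.048  0.317]
[ 0.53 -0.14  0.33]
```

View pics/w0.png

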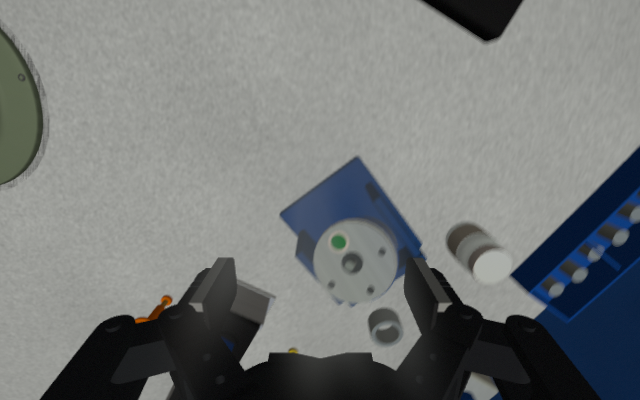

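Emit:
play_rows:
  plan:
    - [[-0.89,-0.245,-0.1],[0,0,0.206],-1]
    - [[-0.89,-0.245,-0.1],[0,0,0.206],-1]
    - [[-0.89,-0.245,-0.1],[0,0,0.206],-1]
    - [[-0.89,-0.245,-0.1],[0,0,0.206],-1]
    - [[-0.89,-0.245,-0.1],[0,0,0.206],-1]
    - [[-0.89,-0.245,-0.1],[0,0,0.206],-1]
    - [[-0.89,-0.245,-0.1],[0,0,0.206],-1]
    - [[-0.89,-0.245,-0.1],[0,0,0.206],-1]
    - [[-0.89,-0.245,-0.1],[0,0,0.206],-1]
    - [[-0.89,-0.245,-0.1],[0,0,0.206],-1]
    - [[-0.89,-0.245,-0.1],[0,0,0.206],-1]
    - [[-0.89,-0.245,-0.1],[0,0,0.206],-1]
    - [[-0.89,-0.245,-0.1],[0,0,0.206],-1]
    - [[0,0,0],[0,0,0.206],-1]
    - [[0,0,0],[0,0,0.206],-1]
    - [[0,0,0],[0,0,0.206],-1]
    - [[0,0,0],[0,0,0],-1]

```text
clock: 5.68
position: [0.537, -0.0652, 0.3114]
tool_rot: [-3.142, -0.0, 1.687]
force: [-1.2, 0.3, -0.5]
grip_width: 0.0857
finger_force: 0.0
```

```bash
cat > m.py <<'E'
from h import *
def green(f,tag):
    W=cloud(f);px=f["pixels"].astype(int);r,g,bl=px[...,0],px[...,1],px[...,2]
    h=(np.hypot(W[...,0]-.57,W[...,1]-.17)<.12)
    gm=h&(g>r*1.35+10)&(g>bl*1.25+10)
    print(tag,"green",gm.sum(),np.argwhere(gm).mean(0)[::-1],np.nanmean(W[gm],0))
    gc=np.nanmean(W[gm],0)
    P=W[h&(W[...,2]>.1)&(W[...,2]<.19)];P=P[~np.isnan(P).any(1)]
    rng=np.random.default_rng(0);best=None
    for i in range(3000):
        s=P[rng.choice(len(P),3,False)];nn=np.cross(s[1]-s[0],s[2]-s[0]);L=np.linalg.norm(nn)
        if L<1e-5: continue
        nn/=L;nn*=np.sign(nn[2])
        if abs(nn[2]-np.cos(np.radians(25)))>.06: continue
        k=abs((P-s[0])@nn)<.0015
        if best is None or k.sum()>best.sum(): best=k
    Q=P[best];c=Q.mean(0);nn=np.linalg.svd(Q-c)[2][2];nn*=np.sign(nn[2])
    C=(gc-(gc-c)@nn*nn)
    print(len(Q),"n",nn,"tilt",np.degrees(np.arccos(nn[2])),"az",np.arctan2(nn[1],nn[0]),"spot on plane",C,"offplane",(gc-c)@nn)
    # cap centre by circle of the plane points
    e1=np.cross(nn,[0,0,1]);e1/=np.linalg.norm(e1);e2=np.cross(nn,e1)
    xy=np.stack([(Q-C)@e1,(Q-C)@e2],1).astype(np.float32)
    cc,rad=cv2.minEnclosingCircle(xy);el=cv2.fitEllipse(cv2.convexHull(xy))
    print("cap circle (e1 horizontal, e2 down/up)",cc,rad,el)
def grips(f,tag):
    W=cloud(f);px=f["pixels"].astype(int);r,g,bl=px[...,0],px[...,1],px[...,2]
    near=np.hypot(W[...,0]-.535,W[...,1]+.14)<.12
    z=W[...,2]
    # tops: grip top z=.085+.028+.028 -> flange under at .085 => origin .117-> top .145, cap .153
    t=near&(z>.1505)&(z<.16)
    n,lab,st,ce=cv2.connectedComponentsWithStats(t.astype(np.uint8))
    for i in range(1,n):
        if st[i,4]>15:
            q=W[lab==i];rc=cv2.minAreaRect(q[:,:2].astype(np.float32));print(tag,"cap",ce[i],st[i,4],q.mean(0),(q.max(0)+q.min(0))/2,rc)
    b=near&(bl>r*1.6+10)&(z>.138)&(z<.152)
    n,lab,st,ce=cv2.connectedComponentsWithStats(b.astype(np.uint8))
    for i in range(1,n):
        if st[i,4]>15:
            q=W[lab==i];rc=cv2.minAreaRect(q[:,:2].astype(np.float32));print(tag,"grip",ce[i],st[i,4],q.mean(0),rc)
E
python3 - <<'E'
from m import *
f=pickle.load(open('w0.pkl','rb'));green(f,'w0')
print(pose()[0],pose()[1].as_euler("xyz"),bot.observe()['clock'],bot.observe()['qpos'])
f=grab_frame('wrist');pickle.dump(f,open('w1.pkl','wb'));cv2.imwrite('pics/w1.png',f['pixels'][...,::-1])
grips(f,'w1')
E
```

```text
w0 green 125 [338.288 241.624] [0.54908337 0.17978696 0.12527449]
4590 n [-0.40197976  0.1261958   0.90691063] tilt 24.91814499855367 az 2.8374003343186516 spot on plane [0.54921354 0.17974609 0.12498081] offplane 0.00032382615866573435
cap circle (e1 horizontal, e2 down/up) (0.001681733876466751, -0.026236675679683685) 0.04714670404791832 ((0.0016717456746846437, -0.026215100660920143), (0.09342003613710403, 0.09367290139198303), 8.998764038085938)
[ 0.5370314  -0.06515541  0.31135156] [-3.1415126e+00 -7.1615565e-05  1.6866025e+00] 5.675 [-0.32945394  0.31875976  0.44743592  1.71965754 -0.15003877  1.13716669
  0.27740045]
w1 cap [305.80387409 178.27118644] 413 [ 0.52064743 -0.06566331  0.15214844] [ 0.52049086 -0.06572815  0.15237977] ((0.5206140875816345, -0.06585786491632462), (0.024408472701907158, 0.025087807327508926), 86.20718383789062)
w1 cap [306.62874251 240.31137725] 167 [ 0.52907557 -0.13990993  0.15217226] [ 0.52893768 -0.13994928  0.15242279] ((0.5291799306869507, -0.14010095596313477), (0.016646895557641983, 0.016822323203086853), 55.309017181396484)
w1 cap [307.30769231 294.41538462] 65 [ 0.53746977 -0.21459458  0.15218829] [ 0.53756315 -0.21491527  0.15233572] ((0.5376418232917786, -0.21489055454730988), (0.011320044286549091, 0.010609065182507038), 2.6146957874298096)
w1 grip [309.0106383  233.92553191] 94 [ 0.53113908 -0.13525796  0.14409362] ((0.5301839113235474, -0.14033587276935577), (0.021417664363980293, 0.02166764624416828), 4.182932376861572)
w1 grip [308.17037037 289.24444444] 135 [ 0.5380649  -0.21268914  0.14404403] ((0.5381417274475098, -0.21461132168769836), (0.021639857441186905, 0.02242451347410679), 12.901324272155762)
```

View pics/w1.png

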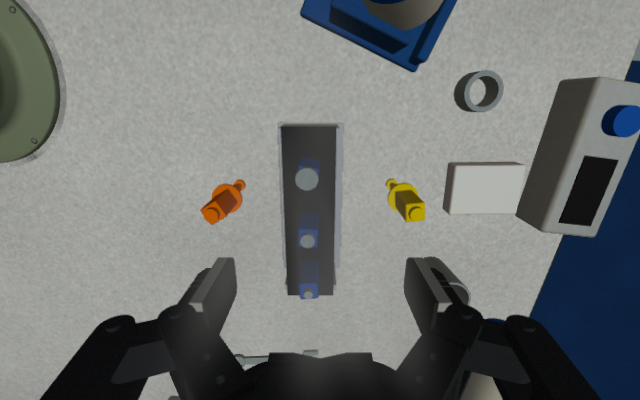

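```bash
python3 -c "
from h import *
plan([.529,-.14,.24],down(1.661),4)
plan([.529,-.14,.113],down(1.661),8,np.array([.529,-.14,.24]),down(1.661))"
```

```text
4 rows: shift [-0.735, -0.159, 0.714] turn [-0.0, 0.0, 0.044]
8 rows: shift [-0.0, -0.0, 0.635] turn [0.0, 0.0, 0.0]
```

Emit:
play_rows:
  plan:
    - [[-0.735,-0.159,0.714],[0,0,0.044],-1]
    - [[-0.735,-0.159,0.714],[0,0,0.044],-1]
    - [[-0.735,-0.159,0.714],[0,0,0.044],-1]
    - [[-0.735,-0.159,0.714],[0,0,0.044],-1]
    - [[0,0,0],[0,0,0],-1]
    - [[0,0,0],[0,0,0],-1]

```text
clock: 6.48
position: [0.5293, -0.1397, 0.2405]
tool_rot: [3.141, -0.0, 1.661]
force: [0.2, -0.1, 0.6]
grip_width: 0.0857
finger_force: 0.0
```

```bash
python3 - <<'E'
from m import *
f=grab_frame('wrist')
grips(f,'w2')
print(pose()[0],pose()[1].as_euler("xyz"))
plan([.529,-.14,.113],down(1.661),8)
E
```

```text
w2 cap [318.59856631 111.8614098 ] 837 [ 0.52076294 -0.06667994  0.15251894] [ 0.52081065 -0.0667339   0.1526439 ] ((0.5207370519638062, -0.06660932302474976), (0.02460072748363018, 0.02502824366092682), 3.4987618923187256)
w2 cap [320.80128205 200.97435897] 312 [ 0.52918029 -0.1402851   0.15210068] [ 0.52931476 -0.14026194  0.15250924] ((0.5290431380271912, -0.14063884317874908), (0.01728460192680359, 0.017051110044121742), 48.69611740112305)
w2 cap [322.57657658 275.82882883] 111 [ 0.53762699 -0.21474466  0.1520876 ] [ 0.53760889 -0.21476585  0.1521279 ] ((0.5376957058906555, -0.2150590568780899), (0.01177328173071146, 0.010428943671286106), 58.44183349609375)
w2 grip [309.27777778  96.27777778] 18 [ 0.51226085 -0.05562727  0.14366653] ((0.5123046636581421, -0.05531167611479759), (0.005688374396413565, 0.002270228462293744), 34.670249938964844)
w2 grip [333.55 101.15] 20 [ 0.53201697 -0.05759708  0.14384214] ((0.5321833491325378, -0.05753251165151596), (0.0025309505872428417, 0.0049612438306212425), 33.109798431396484)
w2 grip [321.7593985  194.44736842] 266 [ 0.52976232 -0.13690257  0.14401958] ((0.5299500823020935, -0.1403103619813919), (0.022677451372146606, 0.022981328889727592), 3.679136037826538)
w2 grip [323.42909091 269.27636364] 275 [ 0.53833187 -0.21251877  0.14413516] ((0.5382529497146606, -0.21463559567928314), (0.022009942680597305, 0.022446410730481148), 13.129658699035645)
[ 0.52942861 -0.13962584  0.24061673] [ 3.14072215e+00 -1.25848427e-04  1.66115306e+00]
8 rows: shift [-0.002, -0.003, 0.638] turn [0.001, -0.0, 0.0]
```

Emit:
play_rows:
  plan:
    - [[0,0,0.64],[0,0,0.1],-1]
    - [[0,0,0.64],[0,0,0.07],-1]
    - [[0,0,0.64],[0,0,0],-1]
    - [[0,0,0.64],[0,0,0],-1]
    - [[0,0,0.64],[0,0,0],-1]
    - [[0,0,0.64],[0,0,0],-1]
    - [[0,0,0.64],[0,0,0],-1]
    - [[0,0,0.64],[0,0,0],-1]
    - [[0,0,0],[0,0,0],-1]
    - [[0,0,0],[0,0,0],1]
    - [[0,0,0],[0,0,0],1]
    - [[0,0,0],[0,0,0],1]
    - [[0,0,0],[0,0,0],1]
    - [[0,0,0],[0,0,0],1]
    - [[0,0,0],[0,0,0],1]
    - [[0,0,0],[0,0,0],1]
    - [[0,0,0],[0,0,0],1]
  newtons: 60

```text
clock: 8.65
position: [0.5292, -0.1405, 0.1124]
tool_rot: [3.141, 0.0, 1.634]
force: [-0.4, 0.2, 6.7]
grip_width: 0.0228
finger_force: 60.9
```

Emit:
play_rows:
  plan:
    - [[0,0,-0.3],[0,0,0],1]
    - [[0,0,-0.8],[0,0,0],1]
    - [[0,0,-1],[0,0,0],1]
    - [[0,0,-1],[0,0,0],1]
    - [[0,0,-1],[0,0,0],1]
    - [[0,0,-1],[0,0,0],1]
    - [[0,0,-1],[0,0,0],1]
    - [[0,0,-1],[0,0,0],1]
    - [[0,0,0],[0,0,0],1]

```text
clock: 9.78
position: [0.5294, -0.1407, 0.2912]
tool_rot: [3.139, 0.0, 1.634]
force: [-0.1, 0.0, -2.4]
grip_width: 0.023
finger_force: 60.1
```

```bash
cat >> h.py <<'E'
n=np.array([np.sin(np.radians(25))*np.cos(2.8374),np.sin(np.radians(25))*np.sin(2.8374),np.cos(np.radians(25))])
ax=np.cross([0,0,1],n);ax/=np.linalg.norm(ax)
RT=Ro.from_rotvec(ax*np.radians(25))*down(1.634)
spot=np.array([.5492,.1797,.125])
E
python3 - <<'E'
from m import *
o=bot.observe();print(o["position"],o["qpos"],o["grip_width"],o["force"])
f=grab_frame('wrist');pickle.dump(f,open('w3.pkl','wb'));cv2.imwrite('pics/w3.png',f['pixels'][...,::-1])
plan(spot+n*(.0974+.05),RT,14,show=2)
E
```

```text
[ 0.52941283 -0.14068044  0.29116084] [-0.20872457  0.35292999  0.48162494  1.73574994 -0.18171819  1.09433684
  0.39446546] 0.02296018269944273 [-0.14841699  0.01931165 -2.37238651]
14 rows: shift [0.978, -0.063, 0.008] turn [-0.193, -0.075, 0.0]
[ 0.523 -0.092  0.289]
[ 0.517 -0.043  0.287]
[0.511 0.005 0.284]
[0.505 0.054 0.279]
[0.499 0.102 0.274]
[0.494 0.15  0.267]
[0.49  0.198 0.259]
```

View pics/w3.png

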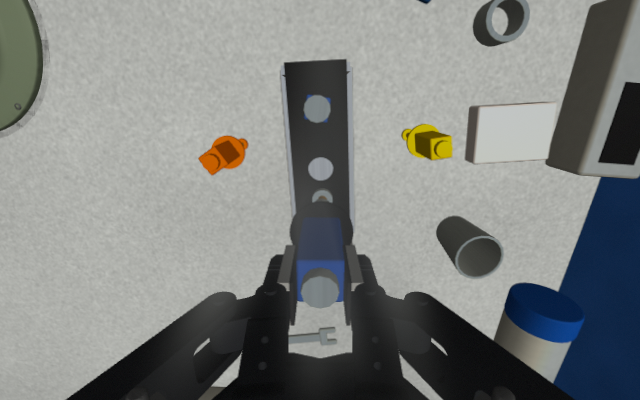

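Emit:
play_rows:
  plan:
    - [[0.978,-0.063,0.008],[-0.193,-0.075,0],1]
    - [[0.978,-0.063,0.008],[-0.193,-0.075,0],1]
    - [[0.978,-0.063,0.008],[-0.193,-0.075,0],1]
    - [[0.978,-0.063,0.008],[-0.193,-0.075,0],1]
    - [[0.978,-0.063,0.008],[-0.193,-0.075,0],1]
    - [[0.978,-0.063,0.008],[-0.193,-0.075,0],1]
    - [[0.978,-0.063,0.008],[-0.193,-0.075,0],1]
    - [[0.978,-0.063,0.008],[-0.193,-0.075,0],1]
    - [[0.978,-0.063,0.008],[-0.193,-0.075,0],1]
    - [[0.978,-0.063,0.008],[-0.193,-0.075,0],1]
    - [[0.978,-0.063,0.008],[-0.193,-0.075,0],1]
    - [[0.978,-0.063,0.008],[-0.193,-0.075,0],1]
    - [[0.978,-0.063,0.008],[-0.193,-0.075,0],1]
    - [[0.978,-0.063,0.008],[-0.193,-0.075,0],1]
    - [[0,0,0],[0,0,0],1]
    - [[0,0,0],[0,0,0],1]

```text
clock: 11.82
position: [0.4892, 0.1977, 0.2575]
tool_rot: [2.734, 0.154, 1.603]
force: [0.1, -0.2, -2.1]
grip_width: 0.023
finger_force: 60.0
```

```bash
python3 - <<'E'
from m import *
p,R=pose()
o=bot.observe();print(o["clock"],p,o["qpos"],o["grip_width"],o["force"],o["moment"])
print("tool z",R.apply([0,0,1]),"want",-n)
f=grab_frame('wrist');pickle.dump(f,open('w4.pkl','wb'))
try: green(f,'w4')
except Exception as e: print(e)
im=f['pixels'].copy()
for X,c in [(spot,(255,0,0)),(p+R.apply([0,0,.0974]),(255,255,0)),(p+R.apply([0,0,-.0406]),(255,0,255))]:
    u=proj(f,X)[0];print(u);cv2.circle(im,tuple(int(round(a)) for a in u),2,c,-1)
cv2.imwrite('pics/w4.png',im[100:400,160:560][...,::-1].repeat(2,0).repeat(2,1))
E
```

```text
11.825 [0.48923829 0.19770334 0.25751652] [-1.07387462  0.20638271  0.39184329  2.09670596  0.47083183  0.6696281
 -0.98032589] 0.023004409824603042 [ 0.0665882  -0.21485505 -2.13046351] [ 0.15785909  0.52187921 -0.00271958]
tool z [ 0.4004889  -0.12814242 -0.90729717] want [ 0.40321547 -0.12658389 -0.90630779]
w4 green 198 [321.73737374 179.98484848] [0.54842352 0.18165003 0.12465983]
4170 n [-0.40159811  0.12694425  0.90697526] tilt 24.90935507169228 az 2.8354335095722822 spot on plane [0.54860988 0.18159112 0.12423896] offplane 0.00046404232050563723
cap circle (e1 horizontal, e2 down/up) (0.00037555431481450796, -0.027290161699056625) 0.04695867374539375 ((0.0005319071933627129, -0.027320116758346558), (0.0931781530380249, 0.09333517402410507), 121.55461120605469)
[322.36964237 181.78454378]
[321.26161427 196.93917797]
[322.766523   291.30994398]
```

View pics/w4.png

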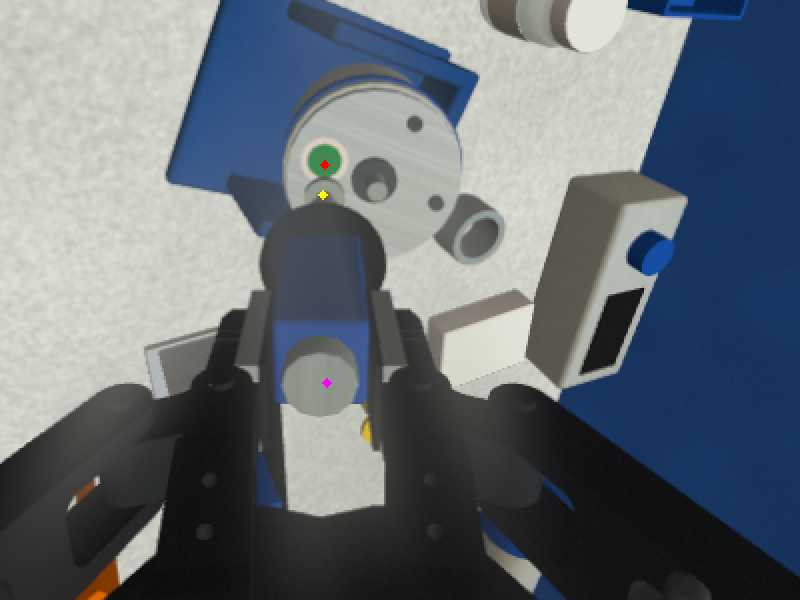

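```bash
python3 - <<'E'
from m import *
p,R=pose()
f=pickle.load(open('w4.pkl','rb'));W=cloud(f)
T=R.inv().apply((W-p).reshape(-1,3)).reshape(W.shape)  # tool frame
px=f["pixels"].astype(int)
z=T[...,2]; near=np.hypot(T[...,0],T[...,1])<.03
def s(t,m):
    q=T[m];print(t,m.sum(),"med",np.median(q,0)*1e3,"mid",(q.max(0)+q.min(0))/2*1e3,"ext",(q.max(0)-q.min(0))*1e3)
    h=cv2.convexHull(q[:,:2].astype(np.float32)*1e3)
    print("   encl",cv2.minEnclosingCircle(h))
s("cap top",near&(abs(z+.0406)<.003))
vv,uu=np.mgrid[0:400,0:640]
for a,b in [(-.036,-.026),(.018,.03),(.075,.089),(.089,.096),(.096,.104)]:
    m=near&(z>a)&(z<b)
    if m.sum()>3: s((a,b),m)
# flange & foot rows profile
for v in range(184,206,2):
    print(v,[ (u,round(z[v,u]*1e3),tuple((T[v,u,:2]*1e3).round(0).astype(int)) ) for u in range(308,338,3)])
E
```

```text
cap top 1620 med [  3.64364456  -1.96339328 -40.41144305] mid [  0.64091111  -1.51498408 -40.60041768] ext [22.870516   50.06329897  5.99537027]
   encl ((6.633782863616943, -1.5149831771850586), 25.031749725341797)
(-0.036, -0.026) 1886 med [  8.3993969   -1.02900008 -32.09801762] mid [  0.24345032  -1.42348183 -30.99892356] ext [25.03408788 49.61332577  9.99612636]
   encl ((6.907186031341553, -1.4234819412231445), 24.808135986328125)
(0.018, 0.03) 1301 med [11.62470624 -0.82219665 23.57946795] mid [ 5.85681098 -1.21003994 23.26955924] ext [30.36374214 41.72194887 10.52434467]
   encl ((0.32702401280403137, -1.2750531435012817), 21.043701171875)
(0.075, 0.089) 12 med [ 3.94632848  0.28555952 87.16191969] mid [ 3.39219405 -0.13079859 86.93978063] ext [1.7339564  6.01696437 3.63184757]
   encl ((2.6878743171691895, -0.1307985782623291), 3.0129761695861816)
(0.089, 0.096) 176 med [ 4.70987564 -0.12017112 91.69969949] mid [ 3.291762   -0.09569966 92.45824864] ext [12.07352339 16.75449387  6.72698783]
   encl ((0.6240571737289429, -0.0601506233215332), 8.987581253051758)
(0.096, 0.104) 
[... 4091 characters left out ...]
), (317, 25, (np.int64(21), np.int64(-3))), (320, 24, (np.int64(21), np.int64(-1))), (323, 24, (np.int64(21), np.int64(0))), (326, 27, (np.int64(20), np.int64(2))), (329, 26, (np.int64(20), np.int64(4))), (332, 148, (np.int64(-22), np.int64(12))), (335, 146, (np.int64(-21), np.int64(15)))]
204 [(308, 24, (np.int64(20), np.int64(-9))), (311, 22, (np.int64(20), np.int64(-7))), (314, 23, (np.int64(20), np.int64(-5))), (317, 23, (np.int64(20), np.int64(-3))), (320, 23, (np.int64(20), np.int64(-1))), (323, 23, (np.int64(20), np.int64(0))), (326, 23, (np.int64(20), np.int64(2))), (329, 24, (np.int64(20), np.int64(4))), (332, 24, (np.int64(20), np.int64(6))), (335, 27, (np.int64(19), np.int64(8)))]
```

```bash
cat >> h.py <<'E'
spot=np.array([.5486,.1816,.1242])
FT=np.array([.0003,-.0001,.0977])
RS=Ro.from_rotvec(ax*np.radians(25))*Ro.from_euler("xyz",[np.pi,0,1.60])
def tgt(gap):  # tcp for foot gap (neg = pressed)
    p,R=pose(); z=R.apply([0,0,1]); c=np.cross(z,-n); R1=Ro.from_rotvec(c)*R
    return spot+n*gap-R1.apply(FT),R1
E
python3 -c "
from h import *
plan(*tgt(.006),8,show=8)"
```

```text
8 rows: shift [0.012, 0.001, 0.216] turn [-0.002, 0.001, 0.0]
[0.507 0.194 0.218]
```

Emit:
play_rows:
  plan:
    - [[0.012,0.001,0.216],[-0.002,0.001,0],1]
    - [[0.012,0.001,0.216],[-0.002,0.001,0],1]
    - [[0.012,0.001,0.216],[-0.002,0.001,0],1]
    - [[0.012,0.001,0.216],[-0.002,0.001,0],1]
    - [[0.012,0.001,0.216],[-0.002,0.001,0],1]
    - [[0.012,0.001,0.216],[-0.002,0.001,0],1]
    - [[0.012,0.001,0.216],[-0.002,0.001,0],1]
    - [[0.012,0.001,0.216],[-0.002,0.001,0],1]
    - [[0,0,0],[0,0,0],1]
    - [[0,0,0],[0,0,0],1]
    - [[0,0,0],[0,0,0],1]

```text
clock: 13.25
position: [0.507, 0.1954, 0.2187]
tool_rot: [2.73, 0.152, 1.603]
force: [-0.2, -0.0, -2.0]
grip_width: 0.0225
finger_force: 60.0
```

```bash
cat > c.py <<'E'
from m import *
import sys
tag=sys.argv[1]
p,R=pose();o=bot.observe()
print(o["clock"],p,"tool z",R.apply([0,0,1]),"n",n,"force",o["force"],"along n",o["force"]@n)
f=grab_frame('wrist');pickle.dump(f,open(tag+'.pkl','wb'));W=cloud(f)
try: green(f,tag)
except Exception as e: print(e)
T=R.inv().apply((W-p).reshape(-1,3)).reshape(W.shape)*1e3
near=np.hypot(T[...,0],T[...,1])<16
q=T[near&(T[...,2]>78)&(T[...,2]<95)];print("foot",len(q),cv2.minEnclosingCircle(q[:,:2].astype(np.float32)),q.max(0),q.min(0))
fl=T[(abs(T[...,1])<25)&(T[...,2]>18)&(T[...,2]<27)&(T[...,0]>12)];print("flange y",fl[:,1].min(),fl[:,1].max(),"xmax",fl[:,0].max())
print("face z",np.median(T[(abs(T[...,1]-0)<30)&(T[...,2]>97)&(T[...,2]<115)&(T[...,0]>12)&(T[...,0]<30)][:,2]))
print("gap by tool",((p+R.apply(FT))-spot)@n)
im=f['pixels'].copy()
cv2.imwrite(f'pics/{tag}.png',cv2.resize(im[130:250,240:400],None,fx=5,fy=5,interpolation=cv2.INTER_CUBIC)[...,::-1])
plan(*tgt(float(sys.argv[2])),int(sys.argv[3]))
E
python3 c.py w5 0 4
```

```text
13.25 [0.50703553 0.19541079 0.21873105] tool z [ 0.40389068 -0.12563579 -0.90613904] n [-0.40321547  0.12658389  0.90630779] force [-0.21769773 -0.02840773 -1.96950234] along n -1.7007921761961358
w5 green 20 [316.75 189.25] [0.54432304 0.18799849 0.12390899]
4655 n [-0.40347441  0.12585866  0.90629355] tilt 25.001929959204354 az 2.8392206397495356 spot on plane [0.54524222 0.18771176 0.12184429] offplane 0.0022781762894119612
cap circle (e1 horizontal, e2 down/up) (-0.004811228718608618, -0.03309556096792221) 0.047328464686870575 ((-0.004439428448677063, -0.033091213554143906), (0.09289409220218658, 0.09375465661287308), 144.05307006835938)
foot 184 ((0.2842952013015747, 0.2015218734741211), 8.86111068725586) [ 8.86492725  8.56150241 94.97844729] [-2.73380228 -8.13482021 84.65587004]
flange y -17.41108501607363 16.21240906533966 xmax 20.835031334238696
face z 104.31136148116519
gap by tool 0.006482149731691243
4 rows: shift [-0.009, -0.004, 0.065] turn [0.001, -0.001, 0.0]
```

View pics/w5.png

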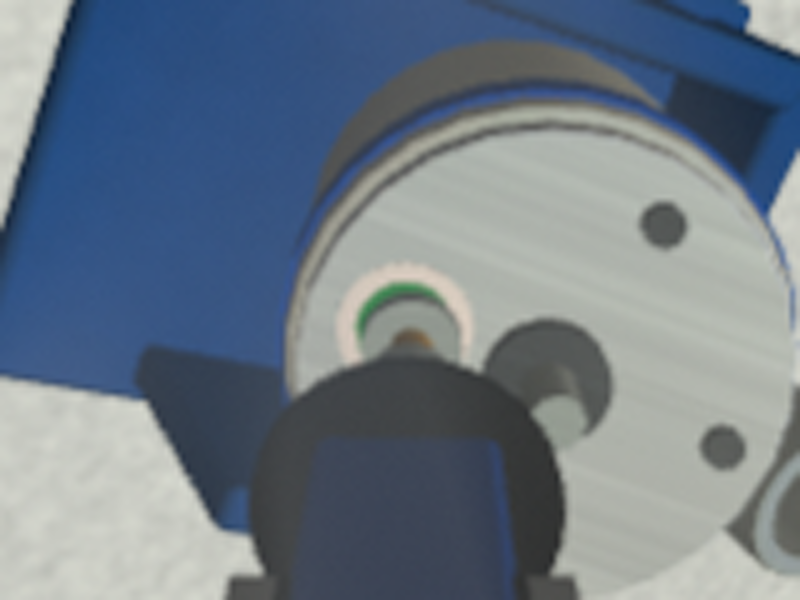

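```bash
cat > r.py <<'E'
from m import *
from scipy.optimize import least_squares
import sys
def rim(tag):
    f=pickle.load(open(tag+'.pkl','rb'));W=cloud(f);p,R=pose() 
    px=f["pixels"].astype(float)
    T=R.inv().apply((W-p).reshape(-1,3)).reshape(W.shape)*1e3
    r,g,b=px[...,0],px[...,1],px[...,2]
    zf=np.median(T[(abs(T[...,1])<30)&(T[...,0]>12)&(T[...,0]<30)&(T[...,2]>85)&(T[...,2]<115)][:,2]);print("face z",zf)
    m=(abs(T[...,2]-zf)<4)&(r>g+12)&(r>b+3)&(r>150)&(np.hypot(T[...,0],T[...,1])<20)
    q=T[m][:,:2]
    # rim band: radii 9..12.5 ; fit mean-radius-free circle
    s=least_squares(lambda c:np.maximum(np.hypot(*(q-c).T)-12.3,0)+np.minimum(np.hypot(*(q-c).T)-9.2,0),[0,0],loss='soft_l1')
    print(tag,"rim px",m.sum(),"centre in tool mm",s.x,"rms",np.sqrt(np.mean(s.fun**2)), q.min(0),q.max(0))
    P=T[(abs(T[...,2]-zf)<1.2)&(np.hypot(T[...,0]-5,T[...,1])<85)]
    P=P[:,:2].astype(np.float32);h=cv2.convexHull(P)[:,0]
    e=least_squares(lambda c:np.hypot(*(h-c[:2]).T)-c[2],[0,28,47],loss='soft_l1');
    # downhill direction in tool frame
    d=R.inv().apply(np.array([n[0],n[1],0]));d=d[:2]/np.linalg.norm(d[:2])
    print("cap",e.x,"-> spot",e.x[:2]+28*d,d)
rim(sys.argv[1])
E
python3 r.py w5
```

```text
face z 104.30431402653753
w5 rim px 9 centre in tool mm [0. 0.] rms 0.0 [ -2.98848486 -12.07181805] [ 9.25637367 10.81974704]
cap [-10.16728611  25.17789383  46.66208489] -> spot [-0.07809058 -0.94122051] [ 0.36032841 -0.93282551]
```

```bash
sed -i 's/(r>g+12)&(r>b+3)&(r>150)/(r>g+5)\&(r>b)\&(r>120)/' r.py; python3 r.py w5; python3 -c "
import pickle;f=pickle.load(open('w5.pkl','rb'))['pixels']
print(f[185,307:338].tolist())"
```

```text
face z 104.30431402653753
w5 rim px 137 centre in tool mm [-0.33585846 -0.64277637] rms 0.01884222174411805 [ -7.21124229 -13.00941444] [11.42607841 11.77776138]
cap [-10.16728611  25.17789383  46.66208489] -> spot [-0.07809058 -0.94122051] [ 0.36032841 -0.93282551]
[[171, 176, 170], [172, 177, 171], [172, 176, 171], [171, 176, 171], [179, 181, 173], [195, 190, 181], [203, 195, 184], [209, 199, 187], [212, 200, 188], [211, 200, 188], [212, 200, 189], [213, 201, 189], [212, 201, 188], [212, 201, 188], [213, 201, 189], [213, 201, 189], [214, 202, 190], [214, 202, 190], [214, 201, 189], [215, 203, 190], [211, 199, 187], [204, 195, 183], [193, 189, 179], [179, 181, 174], [172, 177, 170], [171, 176, 170], [172, 177, 170], [172, 177, 170], [173, 178, 170], [172, 178, 170], [173, 178, 171]]
```

Emit:
play_rows:
  plan:
    - [[-0.01,-0.018,0.05],[0,0,0],1]
    - [[-0.01,-0.018,0.05],[0,0,0],1]
    - [[0,0,0.05],[0,0,0],1]
    - [[0,0,0.05],[0,0,0],1]
    - [[0,0,0.05],[0,0,0],1]
    - [[0,0,0],[0,0,0],1]
    - [[0,0,0],[0,0,0],1]

```text
clock: 14.18
position: [0.5087, 0.1939, 0.2126]
tool_rot: [2.731, 0.152, 1.603]
force: [0.1, -0.6, -1.1]
grip_width: 0.0222
finger_force: 60.0
```

```bash
python3 c.py w6 -.008 4; python3 r.py w6
```

```text
14.175 [0.50873876 0.19394193 0.21262915] tool z [ 0.40371503 -0.12594688 -0.90617413] n [-0.40321547  0.12658389  0.90630779] force [ 0.0887076  -0.64412737 -1.13722463] along n -1.1479799561666968
w6 green 0 [nan nan] [nan nan nan]
4865 n [-0.4029073   0.12746173  0.9063218 ] tilt 24.998099472641627 az 2.8351996315135954 spot on plane [nan nan nan] offplane nan
OpenCV(4.12.0) /io/opencv/modules/imgproc/src/shapedescr.cpp:361: error: (-201:Incorrect size of input array) There should be at least 5 points to fit the ellipse in function 'fitEllipseNoDirect'

foot 183 ((-0.9152135848999023, 3.362870693206787), 12.271998405456543) [ 8.95549253 14.84265055 94.24181509] [-5.25274052 -8.14165691 83.99301816]
flange y -17.353304449207588 15.832251145299434 xmax 20.830660381739367
face z 98.06079417568209
gap by tool 7.914321126536165e-05
4 rows: shift [-0.003, 0.006, 0.081] turn [0.001, -0.001, -0.0]
face z 97.95450022778367
w6 rim px 154 centre in tool mm [0.11291663 0.41104849] rms 0.026915761841219483 [ -5.05329369 -11.83701841] [12.20647568 12.46555065]
cap [-9.44807987 26.18039654 46.61348075] -> spot [0.63669509 0.05957508] [ 0.36017053 -0.93288648]m.py:6: RuntimeWarning: Mean of empty slice.
  print(tag,"green",gm.sum(),np.argwhere(gm).mean(0)[::-1],np.nanmean(W[gm],0))
  ret = um.true_divide(
m.py:6: RuntimeWarning: Mean of empty slice
  print(tag,"green",gm.sum(),np.argwhere(gm).mean(0)[::-1],np.nanmean(W[gm],0))
m.py:7: RuntimeWarning: Mean of empty slice
  gc=np.nanmean(W[gm],0)
```

View pics/w6.png

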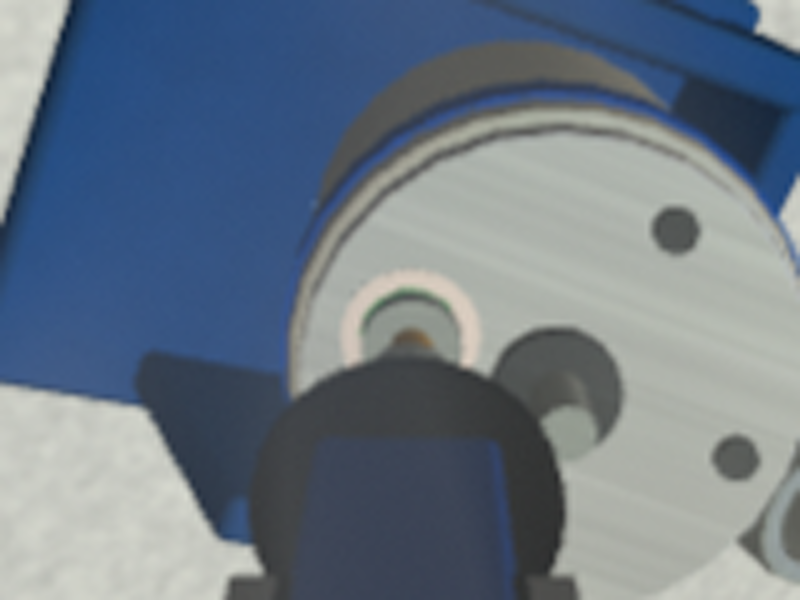

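Emit:
play_rows:
  plan:
    - [[0,0,0.05],[0,0,0],1]
    - [[0,0,0.05],[0,0,0],1]
    - [[0,0,0.05],[0,0,0],1]
    - [[0,0,0.05],[0,0,0],1]
    - [[0,0,0],[0,0,0],1]
    - [[0,0,0],[0,0,0],1]
    - [[0,0,0],[0,0,0],1]

```text
clock: 15.1
position: [0.5108, 0.1933, 0.2081]
tool_rot: [2.731, 0.152, 1.603]
force: [-1.3, 1.1, 1.7]
grip_width: 0.0224
finger_force: 60.4
```

```bash
python3 c.py w7 -.008 2 2>/dev/null; python3 r.py w7
```

```text
15.1 [0.51077187 0.19333131 0.20813089] tool z [ 0.40377757 -0.12587166 -0.90615672] n [-0.40321547  0.12658389  0.90630779] force [-1.32917534  1.13737029  1.74757915] along n 2.263761404470354
w7 green 0 [nan nan] [nan nan nan]
4984 n [-0.40218687  0.12726107  0.90666992] tilt 24.950859562526176 az 2.835138055322133 spot on plane [nan nan nan] offplane nan
OpenCV(4.12.0) /io/opencv/modules/imgproc/src/shapedescr.cpp:361: error: (-201:Incorrect size of input array) There should be at least 5 points to fit the ellipse in function 'fitEllipseNoDirect'

foot 590 ((-0.014343480579555035, -0.01439542043954134), 15.94133472442627) [15.87906792 15.67010921 94.67772994] [ -5.8477671  -15.3057293   85.02527816]
flange y -17.453457115557303 15.791122646904274 xmax 20.83044323992157
face z 104.48588968140967
gap by tool -0.004894717698817057
2 rows: shift [-0.007, 0.01, 0.062] turn [0.002, -0.002, 0.0]
face z 93.04964129627217
w7 rim px 145 centre in tool mm [-0.02572574  0.2821549 ] rms 0.005028155788211459 [ -3.97181306 -11.72514726] [11.86049767 12.14560644]
cap [-9.48774679 26.20779793 46.5403232 ] -> spot [0.59961309 0.0879746 ] [ 0.36026285 -0.93285083]
```

Emit:
play_rows:
  plan:
    - [[0,0,0.04],[0,0,0],1]
    - [[0,0,0.04],[0,0,0],1]
    - [[0,0,0],[0,0,0],1]
    - [[0,0,0],[0,0,0],1]
    - [[0,0,0],[0,0,0],1]

```text
clock: 15.78
position: [0.5116, 0.1931, 0.2063]
tool_rot: [2.731, 0.152, 1.603]
force: [-0.2, 1.1, 2.6]
grip_width: 0.0226
finger_force: 60.5
```

```bash
cat > fa.py <<'E'
from h import *
F=[]
for i in range(12):
    grab_frame('wrist');F.append(bot.observe()["force"])
F=np.array(F);print("force",F.mean(0),F.std(0),"n:",F.mean(0)@n,(F@n).std())
E
python3 c.py w8 -.008 2 2>/dev/null; python3 r.py w8; python3 fa.py
```

```text
15.775 [0.51157443 0.19307979 0.20630606] tool z [ 0.40375876 -0.12585267 -0.90616774] n [-0.40321547  0.12658389  0.90630779] force [-0.18551975  1.13428421  2.58037623] along n 2.5570016030566567
w8 green 0 [nan nan] [nan nan nan]
5071 n [-0.40272413  0.12768529  0.90637175] tilt 24.991327539374982 az 2.834564351368693 spot on plane [nan nan nan] offplane nan
OpenCV(4.12.0) /io/opencv/modules/imgproc/src/shapedescr.cpp:361: error: (-201:Incorrect size of input array) There should be at least 5 points to fit the ellipse in function 'fitEllipseNoDirect'

foot 577 ((0.05108852684497833, -0.05345101282000542), 15.935909271240234) [15.6700427  15.53564633 92.1466038 ] [ -5.61361848 -15.94934469  83.19127249]
flange y -17.335686894546456 15.789911102144679 xmax 21.00277607260304
face z 102.87758985480278
gap by tool -0.006904019303135213
2 rows: shift [-0.007, 0.012, 0.022] turn [0.002, -0.002, 0.0]
face z 91.0648068873397
w8 rim px 147 centre in tool mm [0.10646048 0.20479308] rms 0.005500734344972161 [ -3.28394723 -11.59211456] [12.25107878 12.05371597]
cap [-9.14415227 26.35835603 46.37126661] -> spot [0.94266647 0.23832372] [ 0.36024353 -0.9328583 ]
force [-0.67532523  0.89082616  2.47626205] [0.31438456 0.46722907 0.46881499] n: 2.629321399378722 0.4438082428852875
```

Emit:
play_rows:
  plan:
    - [[0,0,0.02],[0,0,0],1]
    - [[0,0,0.016],[0,0,0],1]
    - [[0,0,0],[0,0,0],1]
    - [[0,0,0],[0,0,0],1]
    - [[0,0,0],[0,0,0],1]
    - [[0,0,0],[0,0,0],1]

```text
clock: 17.18
position: [0.5119, 0.193, 0.2055]
tool_rot: [2.731, 0.152, 1.603]
force: [-1.0, 0.9, 2.6]
grip_width: 0.0229
finger_force: 60.6
```

```bash
python3 c.py w9 -.008 2 2>/dev/null|tail -4; python3 r.py w9; python3 fa.py
```

```text
flange y -17.570082718828928 16.36588182275917 xmax 20.840731701485694
face z 101.89591950912136
gap by tool -0.007802999026500251
2 rows: shift [-0.006, 0.012, 0.004] turn [0.002, -0.002, -0.0]
face z 90.10390354920945
w9 rim px 150 centre in tool mm [0.14765284 0.22892883] rms 0.04460357151777604 [ -3.36676486 -11.58594005] [12.60437574 12.77408171]
cap [-9.48317562 26.29052885 46.51362033] -> spot [0.60211141 0.16990509] [ 0.36018882 -0.93287942]
force [-0.55459241  0.87600369  2.97586408] [0.56447278 0.55463035 0.36509939] n: 3.031556976802838 0.3837799473563696
```

View pics/w9.png

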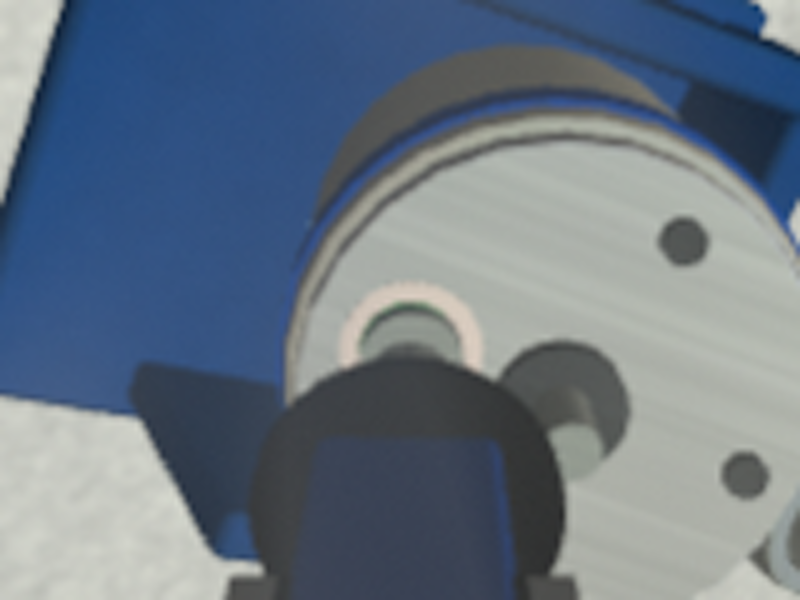

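```bash
python3 -c "
from h import *
print(bot.job_done())"
```

```text
the job is handed in; nothing more can be done
None
```

I handed the job in with the middle-sized (18 mm) probe still in the gripper: its foot is within about 1 mm of the green spot's centre, the probe is square to the cap to within about a degree, and the plunger is about 7.5 mm in (roughly 4.0 N by geometry, 4.4–5.0 N by wrist force); the other two probes were still in the rack after the lift, and I saw nothing else disturbed.

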